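# Jack a ball bearing out of its nest and put it with the good parts

### The job

Work the ratchet knock-out stand: press its red lever pad fully down and let it spring fully back, again and again, as each stroke lifts the knock-out rod by only one tooth, until the ball bearing stands wholly clear above the nest. Only then take the bearing off the rod and set it down gently, lying flat, in the green tray, and leave the other things on the bench as they are.

Things in the scene. Friction and masses are not known exactly. Their poses are not given: they have to be found in the camera images.
- stand: Blue ratchet knock-out stand, fixed to the bench. Its frame: origin on the bench below the nest's centre, z up; the lever points along its own -y. Base plate 120 x 210 x 12 (y from -130 to +80); four posts carry a square nest plate 105 x 105, its top 129 above the bench, with a round pocket 42 wide and 14 deep in the middle. The stand is always turned so that the lever points to the robot's right (-y of the world), give or take 0.35 rad.
- nest_top (a point): Centre of the pocket's mouth, in the plane of the nest's top face (129 above the bench); axes as the stand's.
- rod (a joint): Height of the toothed knock-out rod, m, 0 at its lowest. After full strokes it rests at whole teeth, 8 mm apart (0, 0.008, ... 0.048); it starts between 0 and 0.017. Its brass head (24 wide) meets the bearing at 0.020, brings its underside level with the nest's top at 0.034 and 6 mm above it at 0.040, the first rest where it is clear. After 0.048 strokes idle. It never comes down.
- lever (a joint): Lever angle, rad: 0 = up (sprung), 0.32 = down on its stop. A stroke gains its tooth once past 0.28 and is finished when let back below 0.02; more than one tooth in a stroke is not possible. Takes about 2 to 6 N at the pad.
- lever_pad (a point): Middle of the top face of the lever's red pad, 44 x 50 and 12 thick. When up it is 194 from the nest's centre along the stand's -y; its top is 121 above the bench when up and 75 when down (rigid stop), and it swings outward 10 mm while going down. Nothing stands above it or beside it.
- lever_pivot (a point): Lever pin: level axis along the stand's x, 56 from the nest's centre on the lever's side, 66 above the bench.
- bearing: Steel ball bearing with dark shields, 40 across, 17 bore, 12 thick, about 70 g. Origin in the centre of its underside, z its axis. It starts flat in the pocket, its top 2 below the nest's top face, with 1 play all round, so that it cannot be gripped.
- green_tray: Green plastic tray for good parts, fixed, empty, 125 (its x) x 140 (its y) outside, 30 high, walls and floor 4. Origin on the bench below its centre, inner floor 4 above. Green and red tray change places.
- red_tray: Red tray of the same size for scrap, with a worn pinion (22 across, 30 tall) and a carbon brush in it: not the place for the bearing.
- screwdriver: Screwdriver on the bench, leave alone.
- wrench: Open-ended wrench on the bench, leave alone.
- oil_bottle: White oil bottle, 52 across, 130 tall, leave alone.
- grease_jar: Blue grease jar, 70 across, 60 tall, leave alone.
- spares_carton: Small cardboard carton 70 x 90 x 55, leave alone.
- armature: Motor armature 140 long, 48 across, lying, leave alone.
- worn_pinion: Brass pinion in the red tray, leave alone.
- worn_brush: Black carbon brush in the red tray, leave alone.

How it is judged (in metres and radians):
On the way:
1. the rod, pumped up tooth by tooth, carries the bearing wholly clear above the nest, with the lever let back up (value of joint rod above 0.0375 m and z of bearing in the frame of nest_top above 0.003 m and value of joint lever below 0.04 rad and horizontal distance between bearing and nest_top below 0.012 m and contact force between the fingers and bearing below 0.1 N), for 0.2 s.
At the end, for the whole second after the job is handed in: The bearing lies flat (within 0.12 rad, either side up) on the floor of the green tray, at rest; the rod is still raised (0.040 or 0.048) and the lever is up (x of bearing in the frame of green_tray between -0.05 and 0.05 m and y of bearing in the frame of green_tray between -0.06 and 0.06 m and height (world z) of bearing below 0.018 m and angle between the z axis of bearing and the z axis of green_tray, either way round below 0.12 rad and linear speed of bearing below 0.02 m/s and value of joint rod above 0.0375 m and value of joint lever below 0.04 rad); the robot touches nothing.
It fails at once if the bearing is dropped or thrown into the green tray (over 0.7 m/s close above its floor) (linear speed of bearing above 0.7 m/s and horizontal distance between bearing and green_tray below 0.08 m and height (world z) of bearing below 0.03 m).
It fails at once if another loose thing is moved by more than 25 mm (distance of any of screwdriver, wrench, oil_bottle, grease_jar, spares_carton, armature, worn_pinion, worn_brush from where it was at the start of the episode above 0.025 m).
It also fails if it takes over 64 s, if anything falls off the work surface, if the arm or the gripper's body presses on something with over 40 N, if the wrist force passes 120 N, or if a joint passes its speed limit or range.

### The arm

A 6-joint arm with a two-finger parallel gripper is mounted at the origin on the work surface. World frame = base frame: x ahead of the robot, y to its left, z up, the work surface at z = 0. Lengths are in mm, angles in rad, forces in N, time in s.
With the tool pointing down it reaches from about 275 to 825 mm from the base axis. Payload 4.9 kg.
Tool frame: the origin (TCP) lies at the very end of the fingers, on their centre line; the grasp point (between the pads) lies 19 mm behind it; z points along the fingers, y is the line along which they close (so a half turn about z gives the same grasp; the last joint's range is limited). The gripper opens to 85 mm and grips with 20 to 120 N. Pads are 22 mm wide; open, the fingers measure 114 mm over their backs; the gripper's body (76 mm by 85 mm) begins 54 mm behind the grasp point. The pads swing forward as they close: fully open they stand 13 mm farther back than shut.
Start: joints at [-1.417, 0.326, -0.193, 1.052, 0, 1.437], TCP at [156.126, -527.393, 206.281] pointing down, gripper open.
Joint ranges: [-2.65, 2.65], [-0.97, 1.79], [-1.3, 1.35], [-1.93, 2.1], [-1.47, 1.37], [-3.14, 3.14]. Speed limits (rad/s): [2.57, 2.57, 3.14, 3.14, 3.14, 3.14].

### API

Orientations are given as [roll, pitch, yaw] about the fixed x, y, z axes, in that order (R = Rz(yaw) Ry(pitch) Rx(roll)).
In Python, from plant import * gives the robot as it stands.
- The arm moves only by the shell command python3 -m crank 'ROWS'. ROWS is JSON, a list of rows, each a list of 7 numbers: the turn, a rotation vector about the world's x, y, z in degrees, then the shift along the world's x, y, z in m, then the finger opening in m, from 0 to 0.0854. In form: [[rx, ry, rz, x, y, z, claw], ...]. A call has 1 to 10 rows; each row shifts and turns the commanded pose from where the row before left it; what a row does not reach is not made up. A row lasts 1/12 s, in which the tool goes at most 41.7 mm and 7.16 degrees, less where a joint would pass 70% of its speed; a pose out of reach is approached as far as the arm can. A call with a gripper value outside its range is refused whole. The fingers move at their own pace and stop on an object; the grip force is fixed at half the most. Time passes only in rows, so rows that do not move let the fingers close. It gives the time, the measured TCP pose, the force, the opening and the grip force at its end, in the units of the state.
- read_state(): the state, without advancing time (a new reading comes with each control period).
- capture(name): name is "scene" or "top" or "wrist"; returns the picture (400x640x3 uint8, blue, green, red); there is no depth.
- calibration(name): a dict with "fx", "fy", "cx", "cy" (pixels), "extrinsics" (4x4, takes a point from camera to world coordinates); the wrist camera has in their place "T_tool_cam" (4x4, takes a point from camera to tool coordinates, whose origin is the TCP and whose axes are the flange's). Camera axes: x right, y down, z forward; pixel columns grow to the right and rows downward; lengths in mm; the calibration is good to about 2 mm. A picture is of the moment at which its call begins: read the wrist's pose just before it. calibration takes no time and is no camera call.
- job_done(): hands the job in; it is judged then, once.
Trained networks look in the newest picture that a camera, given by its name, has taken for a name from the list of things; names that differ only in an ending like _2 or _b are one class to them, and where a whole thing is asked for, a point or a joint stands for the part that bears it (a point fixed in the world has none). Each returns a list of dicts, best first, with "p" (0 to 1); they miss things now and then, are a little off and sometimes report something else, mostly with a low value. They report only what shows in the picture. A call takes as long as a camera call.
- silhouettes(target, camera): "pixels" (400x640 bool, what is visible of it) and "uv" ([column, row] in pixels, amid what is visible of it).
- place_of(target, camera): "uv" ([column, row] in pixels: a listed point, or the origin of a listed thing).
The state is a dict: "time": time; "joint_positions": joint angles; "joint_velocities": joint speeds; "joint_torque": joint torques, N m; "position": TCP position; "eef_rot": TCP orientation; "ft_force": force on the tool from outside, world axes, zero at the start; "moment": the same for the moment, N m; "finger_gap": finger opening in mm; "finger_force": force on a finger pad.
Only numpy, scipy, OpenCV 4.12 (cv2) and the standard library are available. Lean on these libraries where they do the work, as an engineer would, in place of code of your own. Each camera call takes 0.05 s, during which the arm holds its last target. There are 200 camera calls.

## Working session

There is one attempt and no reset: what is moved stays moved. The work goes in short steps, Python scripts to look and compute and a shell command to move; the robot and the scene stay as the last step left them, time stands still between calls to the robot, and variables do not carry over. Pictures are saved under pics/ and viewed, at most 10 in all, crops included, and the job is handed in when it is done.

```bash
mkdir -p pics
cat > h.py <<'E'
from plant import *
import numpy as np, cv2
def ray(cam,uv):
    c=calibration(cam)
    if 'extrinsics' in c: T=np.array(c['extrinsics'])
    else:
        from scipy.spatial.transform import Rotation as R
        s=read_state(); W=np.eye(4); W[:3,:3]=R.from_euler('xyz',s['eef_rot']).as_matrix(); W[:3,3]=s['position']
        T=W@np.array(c['T_tool_cam'])
    d=T[:3,:3]@np.array([(uv[0]-c['cx'])/c['fx'],(uv[1]-c['cy'])/c['fy'],1]); return T[:3,3],d
def at_z(cam,uv,z):
    o,d=ray(cam,uv); return (o+d*(z-o[2])/d[2]).round(1)
E
python3 - <<'E'
from h import *
s=read_state(); print({k:np.round(v,3) for k,v in s.items()})
for c in ('top','scene'):
    cv2.imwrite(f'pics/{c}0.png',capture(c))
    for t,z in (('nest_top',129),('lever_pad',121),('lever_pivot',66),('bearing',115),('green_tray',0),('red_tray',0),('oil_bottle',0),('grease_jar',0),('spares_carton',0),('armature',24),('stand',0)):
        r=place_of(t,c)
        print(c,t,[(np.round(q['uv'],1).tolist(),round(q['p'],2),at_z(c,q['uv'],z).tolist()) for q in r[:2]])
print(read_state()['time'])
E
```

```text
{'time': np.float64(0.0), 'joint_positions': array([-1.417,  0.327, -0.194,  1.052,  0.   ,  1.437]), 'joint_velocities': array([ 0.002, -0.001,  0.   , -0.001, -0.001, -0.   ]), 'joint_torque': array([-1.0000e-03, -4.4339e+01,  2.6244e+01,  1.6000e-02, -0.0000e+00,
        0.0000e+00]), 'position': array([ 156.046, -526.762,  205.514]), 'eef_rot': array([-3.14 , -0.   ,  0.288]), 'ft_force': array([-0.235, -0.096, -0.088]), 'moment': array([0.072, 0.06 , 0.043]), 'finger_force': np.float64(0.0), 'finger_gap': np.float64(85.16)}
top nest_top [([301.7, 204.4], 0.75, [541.4, 13.5, 129.0]), ([393.4, 245.2], 0.25, [418.9, -268.4, 129.0])]
top lever_pad [([360.5, 181.9], 0.67, [615.9, -168.6, 121.0])]
top lever_pivot [([317.1, 199.9], 0.67, [566.3, -32.4, 66.0]), ([271.0, 153.7], 0.4, [718.2, 121.3, 66.0])]
top bearing [([300.7, 200.5], 0.61, [555.8, 17.7, 115.0])]
top green_tray [([219.9, 233.7], 0.96, [458.8, 292.7, 0.0])]
top red_tray [([225.2, 177.4], 0.75, [651.1, 283.3, 0.0]), ([232.0, 184.4], 0.57, [627.1, 259.1, 0.0])]
top oil_bottle [([412.8, 181.1], 0.78, [645.2, -353.5, 0.0])]

[... 415 characters left out ...]
cene lever_pivot [([312.2, 217.2], 0.58, [573.2, -32.3, 66.0])]
scene bearing [([329.7, 206.3], 0.7, [550.7, 7.9, 115.0])]
scene green_tray [([443.3, 261.5], 0.62, [441.2, 295.8, 0.0])]
scene red_tray [([399.4, 313.1], 0.68, [641.8, 283.3, 0.0])]
scene oil_bottle [([207.7, 198.3], 0.95, [656.2, -363.1, 0.0]), ([353.3, 199.0], 0.52, [395.7, -18.5, 0.0])]
scene grease_jar [([486.0, 234.7], 0.82, [288.3, 346.1, 0.0]), ([260.3, 189.0], 0.2, [531.7, -265.7, 0.0])]
scene spares_carton [([217.8, 170.6], 0.74, [552.1, -429.1, -0.0]), ([407.0, 325.4], 0.62, [658.9, 313.7, 0.0])]
scene armature [([278.4, 170.6], 0.8, [454.9, -258.0, 24.0])]
scene stand [([331.5, 237.4], 0.76, [553.0, 17.8, -0.0])]
1.2
```

View pics/top0.png

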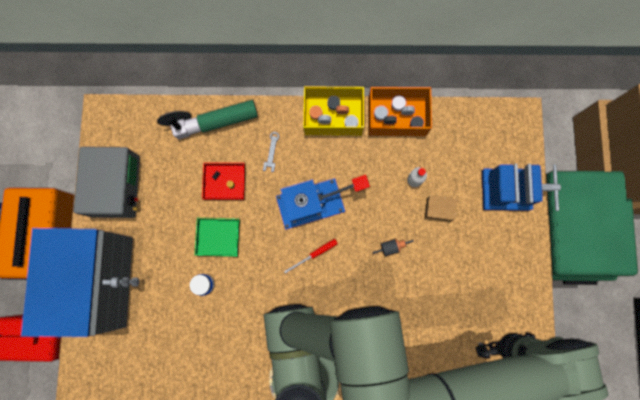

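View pics/scene0.png

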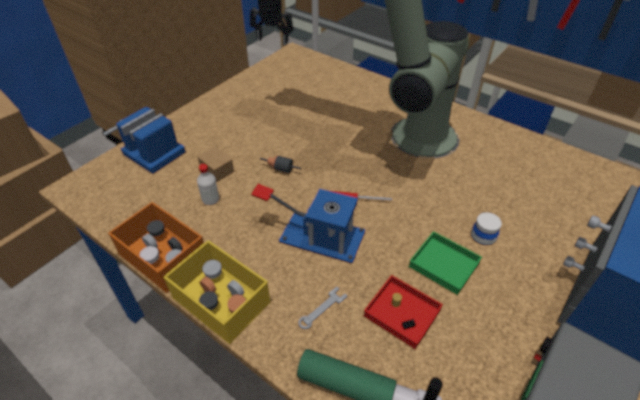

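```bash
python3 -m crank '[[0,0,6,0.03,0.024,0,0],[0,0,6,0.03,0.024,0,0],[0,0,6,0.03,0.024,0,0],[0,0,6,0.03,0.024,0,0],[0,0,6,0.03,0.024,0,0],[0,0,6,0.03,0.024,0,0],[0,0,6,0.03,0.024,0,0],[0,0,6,0.03,0.024,0,0],[0,0,6,0.03,0.024,0,0],[0,0,6,0.03,0.024,0,0]]' && python3 -m crank '[[0,0,6,0.03,0.024,0,0],[0,0,6,0.03,0.024,0,0],[0,0,6,0.03,0.024,0,0],[0,0,6,0.03,0.024,0,0],[0,0,6,0.03,0.024,0,0],[0,0,0,0,0,0,0],[0,0,0,0,0,0,0]]'
python3 - <<'E'
from h import *
s=read_state(); print({k:np.round(v,3) for k,v in s.items()})
c='wrist'; cv2.imwrite(f'pics/w1.png',capture(c))
for t,z in (('nest_top',129),('lever_pad',121),('lever_pivot',66),('bearing',115)):
    print(t,[(np.round(q['uv'],1).tolist(),round(q['p'],2),at_z(c,q['uv'],z).tolist()) for q in place_of(t,c)[:2]])
E
```

```text
time: 2.03
position: [457.5, -286.0, 206.5]
eef_rot: [3.141, 0.0, 1.34]
ft_force: [-0.9, -0.0, -0.4]
finger_gap: -0.2
finger_force: 0.0
time: 2.62
position: [607.1, -165.8, 205.6]
eef_rot: [-3.141, -0.0, 1.861]
ft_force: [0.1, -0.2, -0.3]
finger_gap: -0.1
finger_force: 0.0
{'time': np.float64(2.617), 'joint_positions': array([-0.384,  0.476,  0.034,  1.129, -0.   ,  0.897]), 'joint_velocities': array([-0.049, -0.027, -0.036,  0.003, -0.014,  0.004]), 'joint_torque': array([ 1.6290e+00, -5.2427e+01,  2.7674e+01, -1.4600e-01,  1.5100e-01,
       -3.7000e-02]), 'position': array([ 607.091, -165.754,  205.582]), 'eef_rot': array([-3.141, -0.   ,  1.861]), 'ft_force': array([ 0.149, -0.231, -0.261]), 'moment': array([0.009, 0.012, 0.02 ]), 'finger_force': np.float64(0.0), 'finger_gap': np.float64(-0.104)}
nest_top [([222.7, 349.3], 0.28, [558.8, -319.8, 129.0])]
lever_pad [([331.1, 199.9], 0.66, [611.0, -165.2, 121.0])]
lever_pivot [([329.1, 23.8], 0.59, [571.8, -36.3, 66.0])]
bearing []
```

View pics/w1.png

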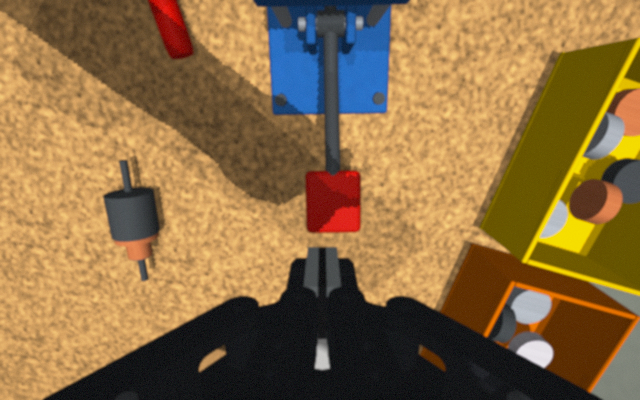

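```bash
python3 -m crank '[[0,0,0,0.004,0,-0.035,0],[0,0,0,0.001,-0.002,-0.035,0],[0,0,0,0,0,-0.02,0],[0,0,0,0,0,-0.02,0],[0,0,0,0,0,-0.019,0],[0,0,0,0,0,0,0],[0,0,0,0,0,0,0]]'
python3 -m crank '[[0,0,0,0,0,0.025,0],[0,0,0,0,0,0.025,0],[0,0,0,0,0,0,0],[0,0,0,0,0,0,0]]'
```

```text
time: 3.45
position: [609.7, -169.9, 77.2]
eef_rot: [-3.14, -0.002, 1.857]
ft_force: [-0.6, 1.5, 0.9]
finger_gap: -0.1
finger_force: 0.8
time: 3.78
position: [612.9, -170.4, 130.9]
eef_rot: [3.137, 0.003, 1.858]
ft_force: [0.3, 0.1, -0.8]
finger_gap: 0.2
finger_force: 0.0
```

```bash
python3 -m crank '[[0,0,0,0,0,-0.025,0],[0,0,0,0,0,-0.025,0],[0,0,0,0,0,-0.003,0],[0,0,0,0,0,0,0],[0,0,0,0,0,0,0]]'
python3 - <<'E'
from h import *
a=capture('wrist');b=capture('scene')
cv2.imwrite('pics/p1.png',np.hstack([a[100:330,200:440],cv2.resize(b[140:260,210:400],None,fx=2.5,fy=2.5)[:230]]))
print(read_state()['ft_force'],read_state()['position'],[ (q['uv'],q['p']) for q in place_of('lever_pad','wrist')])
E
```

```text
time: 4.2
position: [610.5, -169.1, 74.8]
eef_rot: [-3.141, -0.001, 1.858]
ft_force: [-0.7, 1.2, 1.3]
finger_gap: 0.1
finger_force: 0.8
[-0.5045543   1.19041929  2.52411731] [ 611.28413625 -169.34676387   75.45852936] []
```

View pics/p1.png

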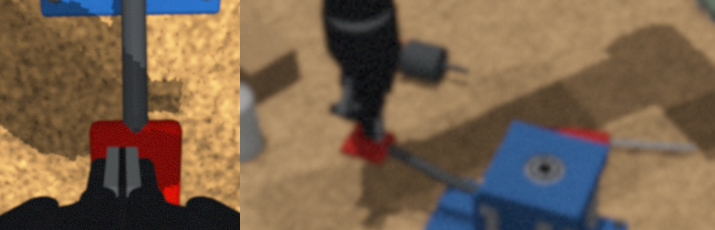

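```bash
R='x'; for i in 1; do python3 -m crank '[[0,0,0,0,0,0.025,0],[0,0,0,0,0,0.028,0],[0,0,0,0,0,0,0],[0,0,0,0,0,0,0],[0,0,0,0,0,-0.025,0],[0,0,0,0,0,-0.025,0],[0,0,0,0,0,-0.003,0],[0,0,0,0,0,0,0],[0,0,0,0,0,0,0]]'; done
python3 -m crank '[[0,0,0,0,0,0.025,0],[0,0,0,0,0,0.028,0],[0,0,0,0,0,0,0],[0,0,0,0,0,0,0],[0,0,0,0,0,-0.025,0],[0,0,0,0,0,-0.025,0],[0,0,0,0,0,-0.003,0],[0,0,0,0,0,0,0],[0,0,0,0,0,0,0]]'
python3 -m crank '[[0,0,0,0,0,0.025,0],[0,0,0,0,0,0.028,0],[0,0,0,0,0,0,0],[0,0,0,0,0,0,0],[0,0,0,0,0,-0.025,0],[0,0,0,0,0,-0.025,0],[0,0,0,0,0,-0.003,0],[0,0,0,0,0,0,0],[0,0,0,0,0,0,0]]'
python3 -m crank '[[0,0,0,0,0,0.025,0],[0,0,0,0,0,0.028,0],[0,0,0,0,0,0,0],[0,0,0,0,0,0,0],[0,0,0,0,0,-0.025,0],[0,0,0,0,0,-0.025,0],[0,0,0,0,0,-0.003,0],[0,0,0,0,0,0,0],[0,0,0,0,0,0,0]]'
python3 -m crank '[[0,0,0,0,0,0.025,0],[0,0,0,0,0,0.028,0],[0,0,0,0,0,0,0],[0,0,0,0,0,0,0],[0,0,0,0,0,-0.025,0],[0,0,0,0,0,-0.025,0],[0,0,0,0,0,-0.003,0],[0,0,0,0,0,0,0],[0,0,0,0,0,0,0]]'
python3 -m crank '[[0,0,0,0,0,0.025,0],[0,0,0,0,0,0.028,0],[0,0,0,0,0,0,0],[0,0,0,0,0,0,0]]'
python3 - <<'E'
from h import *
b=capture('scene')
cv2.imwrite('pics/p2.png',cv2.resize(b[140:260,230:400],None,fx=4,fy=4))
print(read_state()['ft_force'],read_state()['position'],read_state()['time'])
for z in(129,143):print([ (q['uv'],q['p'],at_z('scene',q['uv'],z)) for q in place_of('bearing','scene')])
E
```

```text
time: 5.1
position: [610.4, -168.9, 74.4]
eef_rot: [-3.14, -0.001, 1.859]
ft_force: [-0.4, 0.5, 2.1]
finger_gap: 0.1
finger_force: 0.8
time: 5.85
position: [610.4, -168.9, 74.5]
eef_rot: [-3.14, -0.002, 1.859]
ft_force: [-0.5, 0.4, 1.1]
finger_gap: -0.2
finger_force: 0.8
time: 6.6
position: [610.4, -168.9, 74.5]
eef_rot: [-3.14, -0.002, 1.859]
ft_force: [-0.8, -0.4, 1.3]
finger_gap: 0.1
finger_force: 0.8
time: 7.35
position: [610.4, -168.9, 74.5]
eef_rot: [-3.14, -0.002, 1.859]
ft_force: [-0.2, 0.3, 1.4]
finger_gap: 0.3
finger_force: 0.8
time: 8.1
position: [610.4, -168.9, 74.5]
eef_rot: [-3.14, -0.002, 1.859]
ft_force: [-1.7, 0.4, 1.9]
finger_gap: -0.1
finger_force: 0.8
time: 8.43
position: [613.0, -170.0, 130.4]
eef_rot: [3.137, 0.003, 1.859]
ft_force: [0.2, -0.4, -0.7]
finger_gap: 0.3
finger_force: 0.0
[ 0.03719975 -0.41587118 -1.23078887] [ 611.82149282 -169.5741826   128.75677344] 8.4833
[([444.9, 267.0], 0.58, array([555.2, 330.8, 129. ])), ([332.4, 211.1], 0.46, array([570.7,  30.9, 129. ]))]
[([444.9, 267.0], 0.58, array([566.1, 333.3, 143. ])), ([332.4, 211.1], 0.46, array([581.4,  38.4, 143. ]))]
```

View pics/p2.png

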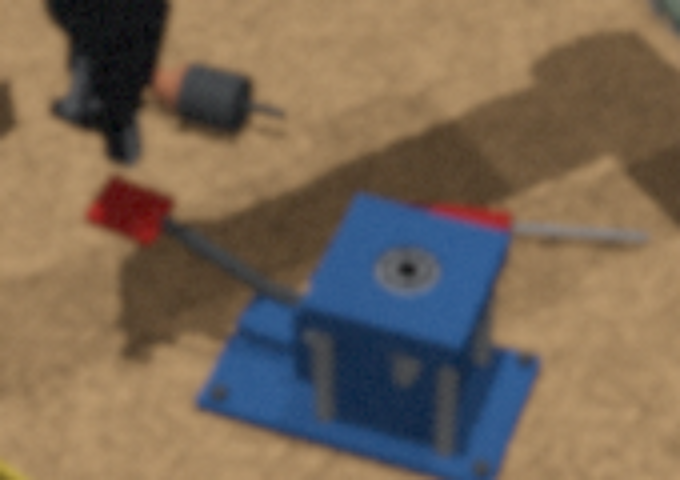

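```bash
python3 -m crank '[[0,0,0,0,0,-0.025,0],[0,0,0,0,0,-0.025,0],[0,0,0,0,0,-0.003,0],[0,0,0,0,0,0,0],[0,0,0,0,0,-0.003,0],[0,0,0,0,0,0,0]]'
python3 -m crank '[[0,0,0,0,0,-0.003,0],[0,0,0,0,0,0,0]]'
python3 - <<'E'
from h import *
c=calibration('wrist');print(c)
for cam in('wrist','scene'):
  capture(cam)
  for q in silhouettes('lever_pad',cam)[:2]:
    ys,xs=np.where(q['pixels']);print(cam,q['uv'],q['p'],xs.min(),xs.max(),ys.min(),ys.max())
b=capture('scene');a=capture('wrist')
cv2.imwrite('pics/p3.png',np.hstack([a[100:400,180:460],cv2.resize(b[160:235,225:350],None,fx=4,fy=4)]))
E
```

```text
time: 9.08
position: [610.8, -169.2, 71.7]
eef_rot: [-3.141, -0.001, 1.859]
ft_force: [-1.4, 1.1, 1.9]
finger_gap: -0.2
finger_force: 1.2
time: 9.25
position: [611.5, -169.9, 68.9]
eef_rot: [3.141, 0.001, 1.858]
ft_force: [-1.5, -0.3, 3.8]
finger_gap: -0.1
finger_force: 1.6
{'fx': 336.26321414619173, 'fy': 336.26321414619173, 'cx': 321.8515841328579, 'cy': 202.0849164065691, 'T_tool_cam': array([[-9.30651217e-04, -9.57073350e-01, -2.89844333e-01,
         7.57942528e+01],
       [ 9.99999529e-01, -8.10842385e-04, -5.33441999e-04,
        -6.64080679e-01],
       [ 2.75525050e-04, -2.89844693e-01,  9.57073653e-01,
        -1.67482578e+02],
       [ 0.00000000e+00,  0.00000000e+00,  0.00000000e+00,
         1.00000000e+00]])}
wrist [330.9, 189.1] 0.96 287 380 0 302
wrist [333.2, 73.1] 0.19 227 427 0 303
scene [268.1, 203.0] 0.65 249 304 191 217
scene [320.7, 308.4] 0.21 298 345 287 328
```

View pics/p3.png

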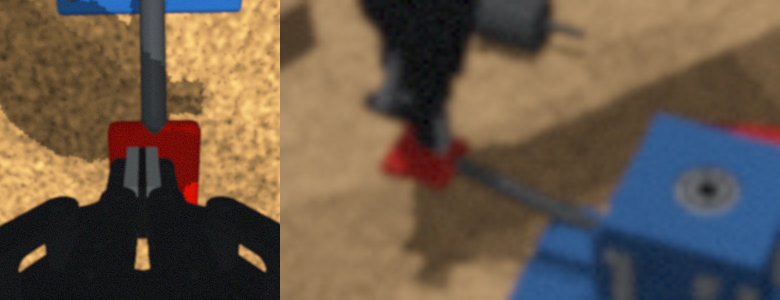

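```bash
for i in 1; do python3 -m crank '[[0,0,0,0,0,-0.003,0],[0,0,0,0,0,0,0]]'; python3 -m crank '[[0,0,0,0,0,-0.003,0],[0,0,0,0,0,0,0]]'; done
python3 - <<'E'
from h import *
a=capture('wrist')
for q in silhouettes('lever_pad','wrist')[:1]:
    ys,xs=np.where(q['pixels']);print([(y,np.ptp(xs[ys==y])) for y in range(215,310,10)])
print(read_state()['ft_force'],read_state()['moment'],read_state()['joint_torque'])
E
```

```text
time: 9.72
position: [611.7, -170.0, 65.2]
eef_rot: [3.141, 0.001, 1.858]
ft_force: [0.2, -2.9, 3.3]
finger_gap: 0.0
finger_force: 1.8
time: 9.88
position: [611.6, -169.6, 62.0]
eef_rot: [3.141, 0.0, 1.858]
ft_force: [2.2, -2.8, 2.5]
finger_gap: 0.1
finger_force: 1.7Traceback (most recent call last):
  File "<stdin>", line 4, in <module>
    return _methods._ptp(a, axis=axis, out=out, **kwargs)
           ~~~~~~~~~~~~~^^^^^^^^^^^^^^^^^^^^^^^^^^^^^^^^^
    umr_maximum(a, axis, None, out, keepdims),
    ~~~~~~~~~~~^^^^^^^^^^^^^^^^^^^^^^^^^^^^^^
ValueError: zero-size array to reduction operation maximum which has no identity
```

Run:
```python
from h import *
a=capture('wrist')
cv2.imwrite('pics/p4.png',np.hstack([a[100:400,180:460],cv2.resize(capture('scene')[160:235,225:350],None,fx=4,fy=4)]))
s=read_state();print(s['ft_force'],s['position'])
```

```text
[ 1.88806961 -2.7023395   2.58864282] [ 611.43531031 -169.32968066   62.27990901]
```

View pics/p4.png

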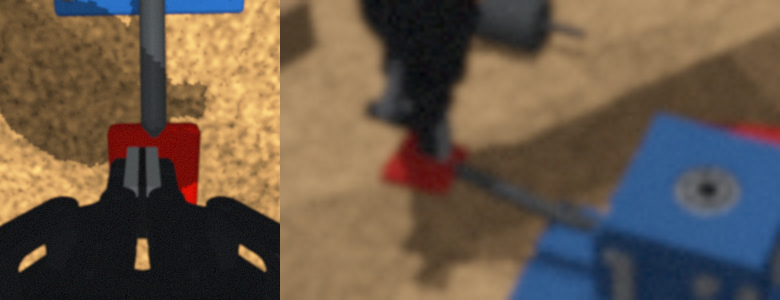

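Run:
```python
from h import *
def proj(cam,p):
    c=calibration(cam);T=np.linalg.inv(np.array(c['extrinsics']));q=T[:3,:3]@p+T[:3,3]
    return [round(c['cx']+c['fx']*q[0]/q[2],1),round(c['cy']+c['fy']*q[1]/q[2],1)]
for p in ([611,-165,121],[614,-174.6,75],[614,-173,90],[611.4,-169.3,62.3],[611.4,-169.3,100],[555,20.7,129],[555,20.7,149],[618,-170,121]): print(p,proj('scene',np.array(p)),proj('top',np.array(p)))
```

```text
[611, -165, 121] [np.float64(263.8), np.float64(189.0)] [np.float64(359.4), np.float64(183.4)]
[614, -174.6, 75] [np.float64(261.9), np.float64(200.2)] [np.float64(361.4), np.float64(185.3)]
[614, -173, 90] [np.float64(261.8), np.float64(196.6)] [np.float64(361.2), np.float64(184.4)]
[611.4, -169.3, 62.3] [np.float64(264.4), np.float64(203.8)] [np.float64(359.5), np.float64(186.9)]
[611.4, -169.3, 100] [np.float64(263.2), np.float64(194.0)] [np.float64(360.3), np.float64(184.6)]
[555, 20.7, 129] [np.float64(332.8), np.float64(205.7)] [np.float64(299.5), np.float64(200.0)]
[555, 20.7, 149] [np.float64(333.0), np.float64(200.2)] [np.float64(299.1), np.float64(199.0)]
[618, -170, 121] [np.float64(260.6), np.float64(189.7)] [np.float64(361.0), np.float64(181.2)]
```

```bash
python3 -m crank '[[0,0,0,0.001,-0.003,-0.004,0],[0,0,0,0,0,0,0],[0,0,0,0,0,0,0]]'; python3 -m crank '[[0,0,0,0.001,-0.003,-0.004,0],[0,0,0,0,0,0,0],[0,0,0,0,0,0,0]]'
```

```text
time: 10.33
position: [611.9, -171.6, 57.7]
eef_rot: [-3.142, -0.002, 1.859]
ft_force: [1.4, 1.1, 2.1]
finger_gap: -0.2
finger_force: 1.0
time: 10.58
position: [612.8, -175.1, 53.8]
eef_rot: [-3.141, -0.001, 1.859]
ft_force: [0.4, 1.5, 2.0]
finger_gap: 0.2
finger_force: 1.1
```

```bash
python3 -m crank '[[0,0,0,0,0,-0.004,0],[0,0,0,0,0,0,0],[0,0,0,0,0,0,0]]'; python3 -m crank '[[0,0,0,0,-0.001,-0.004,0],[0,0,0,0,0,0,0],[0,0,0,0,0,0,0]]'
python3 - <<'E'
from h import *
capture('scene');capture('wrist')
for cam in ('scene','wrist'):
  for q in place_of('lever_pad',cam)[:2]:print(cam,q)
E
```

```text
time: 10.83
position: [613.1, -175.5, 51.1]
eef_rot: [3.141, 0.0, 1.859]
ft_force: [-1.5, 0.9, 10.2]
finger_gap: -0.2
finger_force: 4.2
time: 11.08
position: [613.4, -175.5, 50.6]
eef_rot: [3.139, -0.0, 1.859]
ft_force: [-8.9, 5.7, 30.6]
finger_gap: -0.2
finger_force: 14.5
scene {'uv': [259.3, 200.8], 'p': 0.65}
scene {'uv': [216.3, 169.1], 'p': 0.21}
wrist {'uv': [333.6, 263.4], 'p': 0.79}
```

```bash
python3 -m crank '[[0,0,0,0,0,0.035,0],[0,0,0,0,0,0.035,0],[0,0,0,0,0,0.033,0],[0,0,0,0,0,0,0],[0,0,0,0,0,0,0],[0,0,0,0,0,0,0]]'
python3 - <<'E'
from h import *
capture('scene')
for q in place_of('lever_pad','scene')[:1]:print(q)
E
python3 -m crank '[[0,0,0,0,0,-0.034,0],[0,0,0,0,0,-0.033,0],[0,0,0,0,0,-0.025,0],[0,0,0,0,0,-0.008,0],[0,0,0,0,0,0,0],[0,0,0,0,0,0,0]]'
python3 -m crank '[[0,0,0,0,0,0.035,0],[0,0,0,0,0,0.035,0],[0,0,0,0,0,0.03,0],[0,0,0,0,0,0,0],[0,0,0,0,0,0,0]]'
python3 -m crank '[[0,0,0,0,0,-0.034,0],[0,0,0,0,0,-0.033,0],[0,0,0,0,0,-0.025,0],[0,0,0,0,0,-0.008,0],[0,0,0,0,0,0,0],[0,0,0,0,0,0,0]]'
python3 -m crank '[[0,0,0,0,0,0.035,0],[0,0,0,0,0,0.035,0],[0,0,0,0,0,0.03,0],[0,0,0,0,0,0,0],[0,0,0,0,0,0,0]]'
python3 - <<'E'
from h import *
b=capture('scene')
for q in place_of('lever_pad','scene')[:1]:print(q)
cv2.imwrite('pics/p5.png',cv2.resize(b[140:260,230:400],None,fx=4,fy=4))
E
```

```text
time: 11.78
position: [612.4, -176.4, 148.3]
eef_rot: [-3.14, -0.0, 1.858]
ft_force: [0.2, -0.2, -0.9]
finger_gap: -0.5
finger_force: 0.0
{'uv': [261.0, 191.1], 'p': 0.59}
time: 12.38
position: [612.7, -177.2, 50.6]
eef_rot: [-3.141, 0.002, 1.858]
ft_force: [-4.5, -0.6, 16.9]
finger_gap: 0.2
finger_force: 8.1
time: 12.8
position: [613.8, -176.7, 150.1]
eef_rot: [3.14, 0.001, 1.859]
ft_force: [0.3, 0.5, -0.5]
finger_gap: 0.1
finger_force: 0.0
time: 13.3
position: [612.0, -176.7, 50.6]
eef_rot: [-3.14, 0.001, 1.858]
ft_force: [-6.7, 0.2, 22.3]
finger_gap: -0.4
finger_force: 10.9
time: 13.72
position: [613.2, -176.4, 149.1]
eef_rot: [3.141, 0.0, 1.859]
ft_force: [-0.4, -0.7, -0.1]
finger_gap: -0.1
finger_force: 0.0
{'uv': [258.8, 189.2], 'p': 0.85}
```

View pics/p5.png

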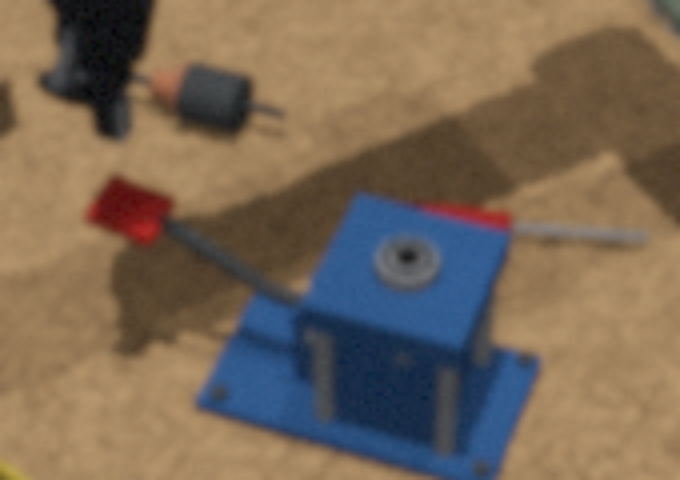

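```bash
python3 -m crank '[[0,0,0,0,0,-0.034,0],[0,0,0,0,0,-0.033,0],[0,0,0,0,0,-0.025,0],[0,0,0,0,0,-0.008,0],[0,0,0,0,0,0,0],[0,0,0,0,0,0,0]]'
python3 -m crank '[[0,0,0,0,0,0.035,0],[0,0,0,0,0,0.035,0],[0,0,0,0,0,0.03,0],[0,0,0,0,0,0,0],[0,0,0,0,0,0,0],[0,0,0,0,0,0,0]]'
python3 -m crank '[[0,0,0,0,0,-0.034,0],[0,0,0,0,0,-0.033,0],[0,0,0,0,0,-0.025,0],[0,0,0,0,0,-0.008,0],[0,0,0,0,0,0,0],[0,0,0,0,0,0,0]]'
python3 -m crank '[[0,0,0,0,0,0.035,0],[0,0,0,0,0,0.035,0],[0,0,0,0,0,0.03,0],[0,0,0,0,0,0,0],[0,0,0,0,0,0,0],[0,0,0,0,0,0,0]]'
python3 -m crank '[[0,0,0,0,0,-0.034,0],[0,0,0,0,0,-0.033,0],[0,0,0,0,0,-0.025,0],[0,0,0,0,0,-0.008,0],[0,0,0,0,0,0,0],[0,0,0,0,0,0,0]]'
python3 -m crank '[[0,0,0,0,0,0.035,0],[0,0,0,0,0,0.035,0],[0,0,0,0,0,0.035,0],[0,0,0,0,0,0.04,0],[0,0,0,0,0,0.04,0],[0,0,0,0,0,0,0]]'
python3 -m crank '[[0,0,0,-0.011,0.035,0,0.08],[0,0,0,-0.011,0.035,0,0.08],[0,0,0,-0.011,0.035,0,0.08],[0,0,0,-0.011,0.035,0,0.08],[0,0,0,0,0,0,0.08],[0,0,0,0,0,0,0.08]]'
python3 - <<'E'
from h import *
a=capture('wrist');b=capture('scene');capture('top')
s=read_state();print(s['position'],s['eef_rot'],s['joint_positions'])
cv2.imwrite('pics/p6.png',np.hstack([cv2.resize(a,(480,300)),cv2.resize(b[160:235,285:365],(320,300))]))
for cam in ('wrist','scene','top'):
  for t,z in(('bearing',143),('nest_top',129),('lever_pad',121)):
    for q in place_of(t,cam)[:2]:print(cam,t,q,at_z(cam,q['uv'],z))
  q=silhouettes('bearing',cam)
  if q:
    ys,xs=np.where(q[0]['pixels']);print(q[0]['uv'],xs.min(),xs.max(),ys.min(),ys.max(),at_z(cam,q[0]['uv'],153))
E
```

```text
time: 14.32
position: [612.0, -176.7, 50.6]
eef_rot: [-3.14, 0.0, 1.858]
ft_force: [-7.1, 0.6, 23.1]
finger_gap: 0.2
finger_force: 11.1
time: 14.82
position: [611.6, -175.7, 146.8]
eef_rot: [-3.138, -0.003, 1.859]
ft_force: [-0.6, 0.2, -1.0]
finger_gap: -0.2
finger_force: 0.0
time: 15.32
position: [611.9, -176.6, 50.6]
eef_rot: [-3.14, 0.0, 1.858]
ft_force: [-7.0, -0.2, 23.9]
finger_gap: 0.0
finger_force: 11.5
time: 15.82
position: [611.5, -175.7, 146.6]
eef_rot: [-3.138, -0.003, 1.859]
ft_force: [-0.9, -0.0, -0.8]
finger_gap: 0.0
finger_force: 0.0
time: 16.32
position: [611.4, -176.2, 50.6]
eef_rot: [-3.139, -0.001, 1.859]
ft_force: [-8.8, 2.4, 25.4]
finger_gap: -0.4
finger_force: 12.2
time: 16.82
position: [615.7, -177.3, 240.5]
eef_rot: [3.135, 0.005, 1.859]
ft_force: [0.5, 1.1, 1.6]
finger_gap: -0.2
finger_force: 0.0
time: 17.32
position: [567.4, -34.4, 232.1]
eef_rot: [-3.138, -0.002, 1.862]
ft_force: [-0.5, 0.0, -0.1]
finger_gap: 72.3
finger_force: 0.0
[568.9548512  -37.15723646 232.91941671] [-3.13976926e+00 -6.14549557e-04  1.85766718e+00] [-1.94487433e-01  3.49923803e-01 -8.92672398e-02  1.13350600e+00
 -2.99484263e-04  1.08943777e+00]
wrist bearing {'uv': [330.9, 129.7], 'p': 0.86} [559.4  16.7 143. ]
wrist lever_pad {'uv': [330.0, 326.7], 'p': 0.72} [ 614.5 -166.6  121. ]
[329.3, 130.2] 304 358 102 158 [558.1  16.7 153. ]
scene bearing {'uv': [331.8, 203.2], 'p': 0.69} [560.6  21.2 143. ]
scene nest_top {'uv': [329.3, 206.9], 'p': 0.57} [563.9  16.1 129. ]
scene lever_pad {'uv': [261.7, 188.6], 'p': 0.9} [ 613.1 -170.5  121. ]
[329.2, 200.9] 324 339 194 207 [566.  17. 153.]
top nest_top {'uv': [357.9, 182.1], 'p': 0.74} [ 613.6 -160.   129. ]
top lever_pad {'uv': [358.9, 182.7], 'p': 0.7} [ 613.3 -163.6  121. ]
```

View pics/p6.png

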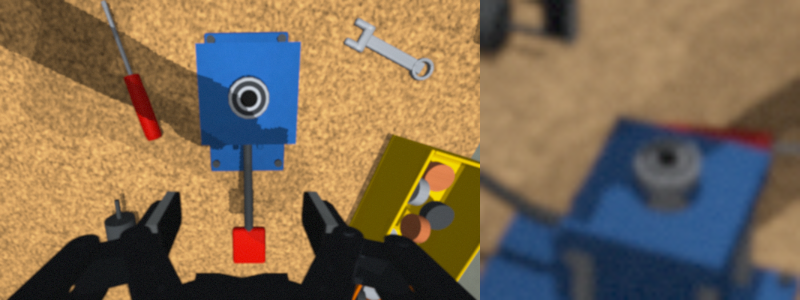

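```bash
python3 -m crank '[[0,0,0,-0.004,0.02,0,0.08],[0,0,0,-0.003,0.018,0,0.08],[0,0,0,-0.003,0.016,0,0.08],[0,0,0,0,0,-0.02,0.08],[0,0,0,0,0,-0.01,0.08],[0,0,0,0,0,0,0.08],[0,0,0,0,0,0,0.08],[0,0,0,0,0,0,0.08]]'
python3 - <<'E'
from h import *
s=read_state();print(s['position'],s['eef_rot'])
a=capture('wrist')
for q in place_of('bearing','wrist')[:2]:print(q,at_z('wrist',q['uv'],143))
for q in place_of('nest_top','wrist')[:2]:print(q,at_z('wrist',q['uv'],129))
q=silhouettes('bearing','wrist')
if q:
    m=q[0]['pixels'];ys,xs=np.where(m);print(q[0]['uv'],xs.min(),xs.max(),ys.min(),ys.max(),at_z('wrist',q[0]['uv'],153))
E
```

```text
time: 18.73
position: [559.4, 17.2, 204.7]
eef_rot: [3.141, 0.0, 1.858]
ft_force: [0.3, -0.1, 0.3]
finger_gap: 79.6
finger_force: 0.0
[559.42173642  17.1635434  204.68003091] [3.14134819e+00 1.61078429e-04 1.85789899e+00]
{'uv': [323.5, 205.3], 'p': 0.55} [559.1  21.  143. ]
[321.8, 209.6] 292 349 181 237 [557.8  20.8 153. ]
```

```bash
python3 -m crank '[[0,0,0,-0.001,0.0035,-0.02,0.08],[0,0,0,0,0,-0.025,0.08],[0,0,0,0,0,-0.015,0.08],[0,0,0,0,0,-0.006,0.08],[0,0,0,0,0,0,0.08]]'
python3 -m crank '[[0,0,0,0,0,-0.004,0.08],[0,0,0,0,0,-0.003,0.08],[0,0,0,0,0,0,0.08],[0,0,0,0,0,0,0.08]]'
python3 - <<'E'
from h import *
s=read_state();print(s['position'],s['ft_force'])
a=capture('wrist')
cv2.imwrite('pics/p7.png',np.hstack([a[100:400,120:520],cv2.resize(capture('scene')[165:225,290:370],(400,300))]))
E
```

```text
time: 19.35
position: [557.2, 21.1, 137.1]
eef_rot: [-3.139, -0.001, 1.858]
ft_force: [-0.1, -0.2, 0.2]
finger_gap: 80.0
finger_force: 0.0
time: 19.68
position: [558.5, 21.0, 131.9]
eef_rot: [3.141, 0.0, 1.859]
ft_force: [0.1, -0.5, 0.6]
finger_gap: 80.0
finger_force: 0.0
[558.54922115  21.03369195 131.88889934] [ 0.05714107 -0.53703188  0.59253013]
```

View pics/p7.png

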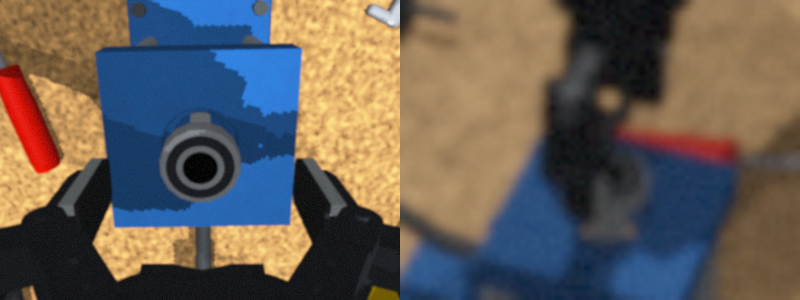

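```bash
python3 -m crank '[[0,0,0,0,0,0,0.055],[0,0,0,0,0,0,0.055],[0,0,0,0,0,0,0.035],[0,0,0,0,0,0,0.035],[0,0,0,0,0,0,0.03],[0,0,0,0,0,0,0.03],[0,0,0,0,0,0,0.03]]'
```

```text
time: 20.37
position: [558.1, 21.1, 131.3]
eef_rot: [3.142, 0.0, 1.859]
ft_force: [-0.0, 0.5, -0.4]
finger_gap: 30.4
finger_force: 0.0
```

```bash
python3 -m crank '[[0,0,0,0,0,0.004,0.06],[0,0,0,0,0,0,0.08],[0,0,0,0,0,0,0.08],[0,0,0,0,0,0,0.08],[0,0,0,0,0,0,0.08],[0,0,0,0,0,0,0.08]]'
python3 - <<'E'
from h import *
s=read_state();print(s['position'],s['finger_gap'])
a=capture('wrist')
for q in place_of('bearing','wrist')[:2]:print(q,at_z('wrist',q['uv'],143))
q=silhouettes('bearing','wrist')
if q:
    m=q[0]['pixels'];ys,xs=np.where(m);print(q[0]['uv'],q[0]['p'],xs.min(),xs.max(),ys.min(),ys.max(),at_z('wrist',q[0]['uv'],149))
E
```

```text
time: 20.87
position: [558.1, 21.1, 135.2]
eef_rot: [-3.141, -0.0, 1.859]
ft_force: [-1.0, -0.4, 0.2]
finger_gap: 79.7
finger_force: 0.0
[558.06139572  21.13095662 135.23340868] 79.74014127724239
{'uv': [320.9, 255.2], 'p': 0.59} [557.3  19.3 143. ]
[318.3, 260.1] 0.97 280 360 220 298 [556.   19.1 149. ]
```

```bash
python3 -m crank '[[0,0,0,-0.001,-0.001,-0.004,0.08],[0,0,0,0,0,-0.004,0.08],[0,0,0,0,0,0,0.08],[0,0,0,0,0,0,0.08]]'
python3 -m crank '[[0,0,0,0,0,-0.004,0.08],[0,0,0,0,0,-0.003,0.08],[0,0,0,0,0,0,0.08]]'
python3 -m crank '[[0,0,0,0,0,-0.003,0.08],[0,0,0,0,0,0,0.08],[0,0,0,0,0,0,0.08]]'
python3 -m crank '[[0,0,0,0,0,-0.003,0.08],[0,0,0,0,0,0,0.08],[0,0,0,0,0,0,0.08]]'
```

```text
time: 21.35
position: [556.7, 20.1, 126.7]
eef_rot: [-3.141, -0.0, 1.859]
ft_force: [-0.5, -0.3, 0.2]
finger_gap: 79.7
finger_force: 0.0
time: 21.6
position: [556.6, 20.1, 119.5]
eef_rot: [-3.141, -0.0, 1.859]
ft_force: [-0.8, -0.2, -0.5]
finger_gap: 80.3
finger_force: 0.0
time: 21.85
position: [557.0, 20.1, 117.1]
eef_rot: [-3.141, -0.0, 1.859]
ft_force: [-0.1, -0.4, 0.1]
finger_gap: 80.2
finger_force: 0.0
time: 22.1
position: [557.0, 20.1, 114.1]
eef_rot: [-3.141, -0.0, 1.859]
ft_force: [0.2, -0.4, -0.6]
finger_gap: 80.2
finger_force: 0.0
```

```bash
python3 -m crank '[[0,0,0,0,0,-0.003,0.08],[0,0,0,0,0,-0.003,0.08],[0,0,0,0,0,0,0.08],[0,0,0,0,0,0,0.06],[0,0,0,0,0,0,0.05],[0,0,0,0,0,0,0.05]]'
python3 -m crank '[[0,0,0,0,0,0,0.045],[0,0,0,0,0,0,0.04],[0,0,0,0,0,0,0.035],[0,0,0,0,0,0,0.03],[0,0,0,0,0,0,0.03],[0,0,0,0,0,0,0.03]]'
```

```text
time: 22.6
position: [557.2, 20.1, 108.3]
eef_rot: [3.142, 0.0, 1.859]
ft_force: [-0.0, 0.3, -0.0]
finger_gap: 50.0
finger_force: 0.0
time: 23.1
position: [557.4, 20.1, 108.6]
eef_rot: [3.141, 0.0, 1.859]
ft_force: [-0.9, 0.3, 3.3]
finger_gap: 37.3
finger_force: 59.9
```

```bash
python3 -m crank '[[0,0,0,0,0,0.005,0.03],[0,0,0,0,0,0.015,0.03],[0,0,0,0,0,0.025,0.03],[0,0,0,0,0,0.035,0.03],[0,0,0,0,0,0.035,0.03],[0,0,0,0,0,0,0.03],[0,0,0,0,0,0,0.03]]'
python3 - <<'E'
from h import *
from scipy.spatial.transform import Rotation as R
s=read_state();print(s['position'],s['finger_gap'],s['finger_force'],s['ft_force'],s['joint_positions'])
a=capture('wrist');capture('scene');capture('top')
for q in silhouettes('bearing','wrist')[:2]:
    ys,xs=np.where(q['pixels']);print(q['uv'],q['p'],xs.min(),xs.max(),ys.min(),ys.max(),len(xs))
for q in silhouettes('bearing','scene')[:2]: print('scene',q['uv'],q['p'])
for cam in('scene','top'):
    for q in silhouettes('green_tray',cam)[:2]:print(cam,q['uv'],q['p'],at_z(cam,q['uv'],4))
    for q in place_of('green_tray',cam)[:2]:print(cam,q,at_z(cam,q['uv'],0))
E
```

```text
time: 23.68
position: [558.6, 20.0, 225.6]
eef_rot: [3.137, 0.002, 1.859]
ft_force: [0.1, -0.2, -1.8]
finger_gap: 37.3
finger_force: 60.2
[558.64701849  19.98175386 225.55989277] 37.2722884664673 60.24040916003287 [ 0.14802324 -0.1838227  -1.80950535] [-9.63071363e-02  3.27360025e-01 -1.40704540e-01  1.09815275e+00
  2.35043839e-05  1.18667972e+00]
[321.0, 288.5] 0.71 276 367 240 331 6841
[491.0, 9.4] 0.47 427 524 0 25 1422
scene [267.4, 197.6] 0.56
scene [336.5, 168.5] 0.47
scene [443.9, 261.4] 0.67 [443.2 297.7   4. ]
scene [336.6, 167.7] 0.46 [ 317.1 -136.7    4. ]
scene {'uv': [442.9, 265.0], 'p': 0.57} [452.  300.1   0. ]
top [216.7, 234.6] 0.7 [455.3 302.4   4. ]
top [390.7, 246.9] 0.15 [ 421.8 -276.7    4. ]
top {'uv': [219.0, 236.2], 'p': 0.87} [450.3 295.4   0. ]
```

```bash
python3 -m crank '[[0,0,0,-0.006,0.016,0,0.03],[0,0,0,-0.012,0.031,0,0.03],[0,0,0,-0.012,0.031,0,0.03],[0,0,0,-0.012,0.031,0,0.03],[0,0,0,-0.012,0.031,0,0.03],[0,0,0,-0.012,0.031,0,0.03],[0,0,0,-0.012,0.031,0,0.03],[0,0,0,-0.012,0.031,0,0.03],[0,0,0,-0.011,0.03,0,0.03],[0,0,0,-0.006,0.015,0,0.03]]'
python3 -m crank '[[0,0,0,0,0,0,0.03],[0,0,0,0,0,-0.03,0.03],[0,0,0,0,0,-0.035,0.03],[0,0,0,0,0,-0.035,0.03],[0,0,0,0,0,-0.03,0.03],[0,0,0,0,0,-0.02,0.03],[0,0,0,0,0,0,0.03],[0,0,0,0,0,0,0.03]]'
python3 - <<'E'
from h import *
s=read_state();print(s['position'],s['finger_gap'],s['finger_force'],s['ft_force'])
a=capture('wrist');capture('scene');capture('top')
for q in silhouettes('bearing','wrist')[:1]:
    ys,xs=np.where(q['pixels']);print(q['uv'],q['p'],xs.min(),xs.max(),ys.min(),ys.max(),len(xs))
for q in silhouettes('green_tray','wrist')[:1]:
    m=q['pixels'].astype(np.uint8);k=cv2.findContours(m,0,2)[0];k=max(k,key=cv2.contourArea);h=cv2.convexHull(k);P=cv2.approxPolyDP(h,6,True)[:,0]
    print(q['p'],[(p.tolist(),at_z('wrist',p,30).tolist()[:2]) for p in P])
for q in place_of('green_tray','wrist')[:2]:print(q,at_z('wrist',q['uv'],0))
E
```

```text
time: 24.97
position: [448.5, 301.0, 223.1]
eef_rot: [-3.141, -0.001, 1.862]
ft_force: [-0.2, -0.7, -0.9]
finger_gap: 37.5
finger_force: 60.2
time: 25.63
position: [449.5, 297.0, 72.5]
eef_rot: [-3.139, 0.001, 1.858]
ft_force: [-0.1, -0.6, -0.6]
finger_gap: 37.5
finger_force: 60.3
[449.52992417 297.03123122  72.53928227] 37.54744068304188 60.285535622388124 [-0.11432179 -0.5780516  -0.61245668]
[320.7, 287.1] 0.75 276 367 240 331 6809
{'uv': [321.2, 201.0], 'p': 0.95} [449.3 301.4   0. ]
```

```bash
python3 -m crank '[[0,0,0,0,0.002,-0.02,0.03],[0,0,0,0,0,-0.025,0.03],[0,0,0,0,0,-0.015,0.03],[0,0,0,0,0,0,0.03],[0,0,0,0,0,0,0.03]]'
python3 -m crank '[[0,0,0,0,0,-0.008,0.03],[0,0,0,0,0,-0.006,0.03],[0,0,0,0,0,0,0.03]]'
python3 -m crank '[[0,0,0,0,0,-0.004,0.03],[0,0,0,0,0,-0.004,0.03],[0,0,0,0,0,0,0.03]]'
python3 -m crank '[[0,0,0,0,0,-0.003,0.03],[0,0,0,0,0,-0.003,0.03],[0,0,0,0,0,0,0.03]]'
```

```text
time: 26.35
position: [449.9, 300.0, 13.4]
eef_rot: [-3.141, 0.0, 1.859]
ft_force: [-0.5, 0.2, -0.2]
finger_gap: 37.4
finger_force: 60.3
time: 26.6
position: [450.0, 300.0, -1.0]
eef_rot: [-3.141, 0.0, 1.859]
ft_force: [-0.8, -0.9, -0.4]
finger_gap: 37.3
finger_force: 60.3
time: 26.85
position: [449.8, 299.9, -9.3]
eef_rot: [-3.141, 0.0, 1.859]
ft_force: [0.1, -0.4, -1.6]
finger_gap: 37.3
finger_force: 60.3
time: 27.1
position: [449.8, 299.9, -15.3]
eef_rot: [-3.141, 0.0, 1.859]
ft_force: [0.1, 0.3, -1.7]
finger_gap: 37.3
finger_force: 60.3
```

```bash
for k in 1; do python3 -m crank '[[0,0,0,0,0,-0.002,0.03],[0,0,0,0,0,0,0.03],[0,0,0,0,0,0,0.03]]'; python3 -m crank '[[0,0,0,0,0,-0.002,0.03],[0,0,0,0,0,0,0.03],[0,0,0,0,0,0,0.03]]';  python3 -m crank '[[0,0,0,0,0,-0.002,0.03],[0,0,0,0,0,0,0.03],[0,0,0,0,0,0,0.03]]'; done
```

```text
time: 27.35
position: [450.0, 300.1, -16.8]
eef_rot: [-3.141, -0.0, 1.859]
ft_force: [0.7, -0.6, 0.2]
finger_gap: 37.8
finger_force: 60.3
time: 27.6
position: [450.0, 300.1, -18.8]
eef_rot: [-3.141, 0.0, 1.859]
ft_force: [-0.2, 0.2, 0.0]
finger_gap: 37.6
finger_force: 60.3
time: 27.85
position: [450.0, 300.0, -20.9]
eef_rot: [-3.141, 0.0, 1.859]
ft_force: [-0.4, 0.3, -0.2]
finger_gap: 37.0
finger_force: 60.3
```

```bash
for k in 1; do python3 -m crank '[[0,0,0,0,0,-0.002,0.03],[0,0,0,0,0,0,0.03],[0,0,0,0,0,0,0.03]]'; python3 -m crank '[[0,0,0,0,0,-0.002,0.03],[0,0,0,0,0,0,0.03],[0,0,0,0,0,0,0.03]]';  python3 -m crank '[[0,0,0,0,0,-0.0015,0.03],[0,0,0,0,0,0,0.03],[0,0,0,0,0,0,0.03]]'; done
```

```text
time: 28.1
position: [450.4, 300.2, -22.0]
eef_rot: [3.141, -0.0, 1.859]
ft_force: [-2.3, -1.2, 5.6]
finger_gap: 37.5
finger_force: 64.0
time: 28.35
position: [450.5, 300.3, -22.1]
eef_rot: [3.14, -0.0, 1.859]
ft_force: [-7.0, -3.7, 24.4]
finger_gap: 37.6
finger_force: 74.0
time: 28.6
position: [450.5, 300.3, -22.2]
eef_rot: [3.14, 0.0, 1.859]
ft_force: [-9.3, -5.7, 38.0]
finger_gap: 37.3
finger_force: 81.4
```

```bash
python3 -m crank '[[0,0,0,0,0,0.0035,0.03],[0,0,0,0,0,0,0.03],[0,0,0,0,0,0,0.036],[0,0,0,0,0,0,0.039],[0,0,0,0,0,0,0.042],[0,0,0,0,0,0,0.046],[0,0,0,0,0,0,0.05],[0,0,0,0,0,0,0.055],[0,0,0,0,0,0,0.055]]'
python3 -m crank '[[0,0,0,0,0,0.01,0.055],[0,0,0,0,0,0.02,0.055],[0,0,0,0,0,0.035,0.055],[0,0,0,0,0,0.04,0.055],[0,0,0,0,0,0.04,0.055],[0,0,0,0,0,0.04,0.055],[0,0,0,0,0,0,0.055],[0,0,0,0,0,0,0.055]]'
python3 - <<'E'
from h import *
s=read_state();print(s['position'],s['ft_force'])
for cam in('wrist','scene','top'):
  capture(cam)
  for q in silhouettes('bearing',cam)[:2]:
    ys,xs=np.where(q['pixels']);print(cam,q['uv'],round(q['p'],2),xs.min(),xs.max(),ys.min(),ys.max(),at_z(cam,q['uv'],14))
  for q in place_of('green_tray',cam)[:1]:print(cam,q,at_z(cam,q['uv'],0))
  for q in place_of('lever_pad',cam)[:1]:print(cam,q,at_z(cam,q['uv'],121))
E
```

```text
time: 29.35
position: [449.7, 299.9, -23.2]
eef_rot: [-3.141, 0.0, 1.859]
ft_force: [1.1, 0.9, 0.9]
finger_gap: 54.8
finger_force: 0.0
time: 30.02
position: [452.1, 301.1, 165.7]
eef_rot: [3.135, -0.001, 1.859]
ft_force: [0.2, -0.3, -0.1]
finger_gap: 54.9
finger_force: 0.0
[452.07169146 301.113536   165.70729632] [ 0.17699349 -0.28360633 -0.1470015 ]
wrist [318.8, 181.3] 0.61 299 339 162 201 [445.5 299.8  14. ]
wrist {'uv': [322.1, 178.0], 'p': 0.87} [447.7 300.6   0. ]
wrist {'uv': [485.9, 240.3], 'p': 0.49} [556.5 317.2 121. ]
scene [442.4, 259.6] 0.6 435 450 255 269 [448.3 293.9  14. ]
scene {'uv': [441.6, 266.9], 'p': 0.89} [459.5 300.3   0. ]
scene {'uv': [262.1, 190.3], 'p': 0.66} [ 617.2 -165.3  121. ]
top [218.4, 234.5] 0.51 212 223 230 241 [454.8 294.4  14. ]
top {'uv': [218.9, 234.5], 'p': 0.68} [456. 296.   0.]
top {'uv': [359.7, 182.2], 'p': 0.89} [ 614.9 -166.1  121. ]
```

```bash
python3 -m crank '[[0,0,0,0,0,0,0.055],[0,0,0,0,0,0,0.055],[0,0,0,0,0,0,0.055]]'; python3 -c "
from plant import *
print(job_done())"
```

```text
time: 30.87
position: [450.2, 300.1, 162.3]
eef_rot: [3.142, -0.0, 1.859]
ft_force: [-0.4, -0.6, -0.5]
finger_gap: 54.8
finger_force: 0.0
the job is handed in; nothing more can be done
None
```

I pumped the bearing clear of the nest, lifted it off the rod and set it down near the middle of the green tray, where it looks flat; the lever is up, and I handed the job in at about 31 s, though the hand-in gave no verdict.

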